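# Level the kitchen balance with 300 g of weights

### The arm

A 6-joint arm with a two-finger parallel gripper is mounted at the origin on the work surface. World frame = base frame: x ahead of the robot, y to its left, z up, the work surface at z = 0. Lengths are in m, angles in rad, forces in N, time in s.
With the tool pointing down it reaches from about 0.375 to 0.925 m from the base axis. Payload 5.7 kg.
Tool frame: the origin (TCP) lies midway between the tips of the shut fingers; the grasp point (between the pads) lies 19 mm behind it; z points along the fingers, y is the line along which they close (so a half turn about z gives the same grasp; the last joint's range is limited). The gripper opens to 88 mm and grips with 3 to 60 N. Pads are 20 mm wide; open, the fingers measure 115 mm over their backs; the gripper's body (75 mm by 178 mm) begins 61 mm behind the grasp point.
Start: joints at [-1.356, 0.359, 1.51, -0, 1.272, -0.115], TCP at [0.194, -0.568, 0.223] pointing down, gripper open.
Joint ranges: [-2.97, 2.97], [-1.01, 2.36], [0.21, 2.38], [-0.96, 4.11], [0.2, 2.71], [-2.98, 2.98]. Speed limits (rad/s): [2.39, 2.39, 3.14, 3.14, 3.14, 3.14].

### API

Orientations are given as a unit quaternion [x, y, z, w].
In Python, from bench import move_ptp, servo_line, goto_joints, move_gripper, sleep, inverse_kinematics, capture, PlanningError, close_job, spot_in, silhouettes, current_clock, current_joint_pos, current_qvel, current_joint_torque, current_position, current_orientation, current_force, current_torque, current_finger_gap, current_grip_force gives the robot as it stands. Calls block until the motion is done:
- move_ptp(position, orientation): joint-space move of the TCP to a pose.
- servo_line(position, orientation=None, rate=0.15, contact_N=None): straight line of the TCP; orientation=None keeps the orientation; rate is the mean speed in m/s. With contact_N (N) it stops when the force on the tool has changed by that much, and returns True; else False.
- goto_joints(angles): joint-space move.
- move_gripper(opening): finger opening in m; the grip force is fixed at half the most; returns when the fingers have stopped.
- sleep(seconds).
- inverse_kinematics(position, orientation): joint angles nearest the present ones, or None.
- capture(name): name is "scene" or "top" or "wrist"; returns a dict with "image" (480x640x3 uint8, blue, green, red), "range_z" (480x640 float32, m along the optical axis (not along the pixel's ray), 0 where there is no reading), "intrinsics" (3x3 intrinsics, pixels), "R" (3x3) and "t" (3): a world point X has camera coordinates R X + t. Camera axes: x right, y down, z forward; pixel columns grow to the right and rows downward; lengths in m; the calibration is good to about 2 mm. A picture is of the moment at which its call begins.
A pose or a line that the arm cannot do raises PlanningError and nothing moves.
- close_job(): hands the job in; it is judged then, once.
Trained networks look in the newest picture that a camera, given by its name, has taken for a name from the list of things; names that differ only in an ending like _2 or _b are one class to them, and where a whole thing is asked for, a point or a joint stands for the part that bears it (a point fixed in the world has none). Each returns a list of dicts, best first, with "conf" (0 to 1); they miss things now and then, are a little off and sometimes report something else, mostly with a low value. They report only what shows in the picture. A call takes as long as a camera call.
- spot_in(camera, query): "xy" ([column, row] in pixels, amid what is visible of it).
- silhouettes(camera, query): "region" (480x640 bool, what is visible of it) and "xy" ([column, row] in pixels, amid what is visible of it).
Readings, each from a call of its own:
- current_clock(): time.
- current_joint_pos(): joint angles.
- current_qvel(): joint speeds.
- current_joint_torque(): joint torques, N m.
- current_position(): TCP position.
- current_orientation(): TCP orientation.
- current_force(): force on the tool from outside, world axes, zero at the start.
- current_torque(): the same for the moment, N m.
- current_finger_gap(): finger opening in m.
- current_grip_force(): force on a finger pad.
Only numpy, scipy, OpenCV 4.12 (cv2) and the standard library are available. Lean on these libraries where they do the work, as an engineer would, in place of code of your own. Each camera call takes 0.05 s, during which the arm holds its last target. There are 200 camera calls.

### The job

The lidded tub of jam on the counter balance should weigh 300 g. Check it: stand the 200 g weight (green top) and the 100 g weight (yellow top) upright on the empty pan, so that the beam comes level, and leave the balance at rest.

Things in the scene. Friction and masses are not known exactly. Their poses are not given: they have to be found in the camera images.
- weight_200: 200 g weight: upright bare steel cylinder, diameter 28 mm, height 40 mm, with a green plastic button (diameter 22, height 10 mm) on top, 50 mm in all. Origin at the centre of its underside, z up. Stands loose on the counter, in one of four places about 115 mm apart to the right of the balance, shared in any order with three weights of the same shape but other sizes and colours.
- weight_100: 100 g weight: like the other, diameter 22 mm, height 33 mm, with a yellow button (diameter 18, height 10 mm), 43 mm in all. Origin at the centre of its underside, z up. In another of the four places. The last two places hold weights that are not needed: 500 g (red button, diameter 40 mm, 60 mm high in all) and 50 g (white button, diameter 18 mm, 35 mm high in all).
- load_pan_top (a point): Centre of the upper face of the empty pan: flat round aluminium plate, no rim, diameter 140 mm. It moves only up and down, stays horizontal and weighs equally anywhere on it. The point moves with it: 103 mm above the counter at the start, 90 when level, 77 at the lower stop. z up; y points along the beam to the other pan, centre 220 mm away, with the tub (diameter 78, height 71 mm, white lid).
- beam (a joint): Tilt of the balance beam, rad: 0 = empty pan fully up, tub's pan fully down (the start); 0.12 = level (orange pointer upright over the red mark); 0.24 = empty pan fully down. A soft spring centres it: 100 g too little or too much tips it fully, 50 g more than half way. Dial plate and pointer stand midway between the pans, 110 mm from each centre, top 160 mm above the counter.

How it is judged:
By the outcome, as a careful person would: the job done as asked, in the order asked, and still so for the second after the job is handed in, with the robot touching nothing.
It also fails if it takes over 59 s, if anything falls off the work surface, if the arm or the gripper's body presses on something with over 40 N, if the wrist force passes 120 N, or if a joint passes its speed limit or range.

## Working session

There is one attempt and no reset: what is moved stays moved. The work goes in short steps, each a Python script; the robot and the scene stay as the last script left them, time stands still between calls to the robot, and variables do not carry over. Pictures are saved under pics/ and viewed, at most 10 in all, crops included, and the job is handed in when it is done.

```bash
mkdir -p pics; cat > h.py <<'E'
import numpy as np, cv2
from bench import *
def ray(c,uv):
    d=np.linalg.inv(c["intrinsics"])@[uv[0],uv[1],1]; return -c["R"].T@c["t"], c["R"].T@d
def pts(c,mask):
    v,u=np.nonzero(mask&(c["range_z"]>0)); z=c["range_z"][v,u]
    p=np.linalg.inv(c["intrinsics"])@np.vstack([u,v,np.ones(len(u))])*z
    return (c["R"].T@(p-c["t"][:,None])).T
E
python3 - <<'E'
from h import *
ims=[]
for cam in ["scene","top"]:
    c=capture(cam); ims.append(c["image"]); cv2.imwrite(f"pics/{cam}1.png",c["image"])
    print(cam,"pos",-c["R"].T@c["t"])
    for q in ["weight_200","weight_100","load_pan_top","beam"]:
        for r in silhouettes(cam,q)[:2]:
            p=pts(c,r["region"])
            if len(p)==0: print(q,r["conf"],r["xy"],"none");continue
            zt=np.percentile(p[:,2],95); t=p[p[:,2]>zt-.005]
            print(q,round(r["conf"],2),np.round(r["xy"]),len(p),"ztop",zt.round(4),"topc",((t.min(0)+t.max(0))/2).round(4),"med",np.median(p,0).round(4),"ext",np.ptp(t,axis=0).round(3))
print(current_clock(),current_orientation(),current_finger_gap())
E
```

```text
scene pos [ 0.94039135 -0.44676195  0.76973797]
weight_200 0.87 [212. 396.] 552 ztop 0.051 topc [ 0.5767 -0.2785  0.05  ] med [ 0.5836 -0.2813  0.039 ] ext [0.021 0.02  0.008]
weight_200 0.66 [215. 285.] 316 ztop 0.0439 topc [ 0.4489 -0.1577  0.0434] med [ 0.4537 -0.1601  0.0293] ext [0.018 0.016 0.009]
weight_100 0.87 [212. 396.] 552 ztop 0.051 topc [ 0.5767 -0.2785  0.05  ] med [ 0.5836 -0.2813  0.039 ] ext [0.021 0.02  0.008]
weight_100 0.66 [215. 285.] 316 ztop 0.0439 topc [ 0.4489 -0.1577  0.0434] med [ 0.4537 -0.1601  0.0293] ext [0.018 0.016 0.009]
load_pan_top 0.92 [374. 174.] 3885 ztop 0.105 topc [0.5183 0.1317 0.1035] med [0.5208 0.1278 0.103 ] ext [0.14  0.141 0.007]
beam 0.64 [417. 123.] 55 ztop 0.155 topc [0.5117 0.251  0.1537] med [0.5128 0.2499 0.1439] ext [0.005 0.006 0.007]
top pos [ 0.4402653  -0.00523729  1.00240744]
weight_200 0.67 [420. 302.] 173 ztop 0.0453 topc [ 0.4477 -0.1573  0.0435] med [ 0.4483 -0.1549  0.036 ] ext [0.015 0.016 0.006]
weight_200 0.53 [492. 234.] 296 ztop 0.0519 topc [ 0.5757 -0.2788  0.051 ] med [ 0.5736 -0.2738  0.042 ] ext [0.021 0.02  0.008]
weight_100 0.67 [420. 302.] 173 ztop 0.0453 topc [ 0.4477 -0.1573  0.0435] med [ 0.4483 -0.1549  0.036 ] ext [0.015 0.016 0.006]
weight_100 0.53 [492. 234.] 296 ztop 0.0519 topc [ 0.5757 -0.2788  0.051 ] med [ 0.5736 -0.2738  0.042 ] ext [0.021 0.02  0.008]
load_pan_top 0.83 [251. 258.] 5952 ztop 0.1058 topc [0.5189 0.13   0.1048] med [0.5179 0.1298 0.1032] ext [0.139 0.139 0.008]
beam 0.91 [184. 259.] 397 ztop 0.1527 topc [0.5113 0.2506 0.1532] med [0.5112 0.2454 0.0671] ext [0.006 0.009 0.01 ]
0.5 [ 9.86435760e-01  1.64147731e-01 -2.49218584e-06 -1.14340666e-04] 0.08791986682123933
```

View pics/scene1.png

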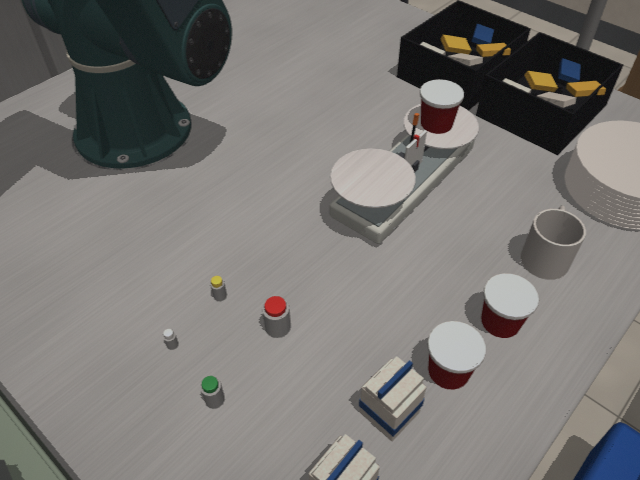

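View pics/top1.png

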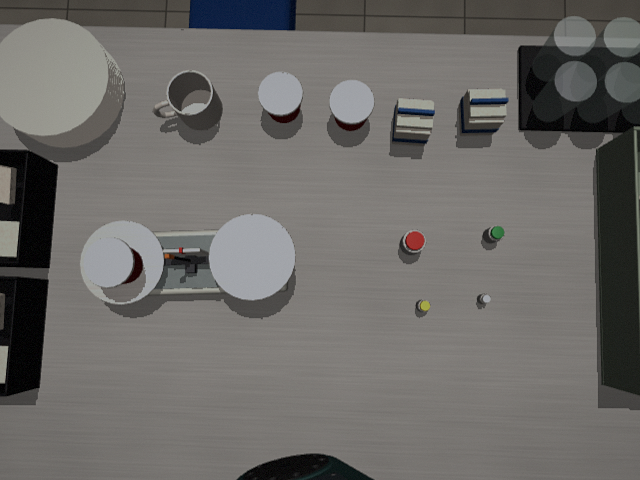

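The pictures show green at top (497,233), yellow at (424,306), red at (414,241) and white at (484,298). The empty pan is at (252,257), and the networks' hits agree with the buttons in both views. I'll start with the 200 g weight.

```bash
cat >> h.py <<'E'
def down(s):
    from scipy.spatial.transform import Rotation as Ro
    y=np.array([s,0,0.]);z=np.array([0,0,-1.]);return Ro.from_matrix(np.c_[np.cross(y,z),y,z]).as_quat()
G=0.006
def pick(xy,q):
    move_ptp([*xy,0.14],q); move_gripper(0.06)
    servo_line([*xy,G],rate=0.12); move_gripper(0.0)
    print("gap",current_finger_gap(),"grip",current_grip_force())
    servo_line([*xy,0.22],rate=0.2)
    print("gap",current_finger_gap(),"F",np.round(current_force(),2),"t",current_clock())
E
python3 - <<'E'
from h import *
for s in (1,-1):
    for p in ([.576,-.2787,.14],[.448,-.1575,.14],[.519,.10,.22],[.519,.16,.12]):
        j=inverse_kinematics(p,down(s)); print(s,None if j is None else np.round(j,2))
E
```

```text
1 [-0.56  0.49  1.51 -0.    1.14 -0.56]
1 [-0.48  0.28  1.87 -0.    0.99 -0.48]
1 [ 0.06  0.26  1.67 -0.    1.22  0.06]
1 [ 0.17  0.39  1.75 -0.    1.    0.17]
-1 [-0.56  0.49  1.51 -0.    1.14  2.58]
-1 [-0.48  0.28  1.87 -0.    0.99  2.66]
-1 None
-1 [ 0.17  0.39  1.75 -0.    1.   -2.97]
```

```bash
python3 - <<'E'
from h import *
q=down(1)
pick([.576,-.2787],q)
P=[.519,.098]
move_ptp([*P,0.20],q)
servo_line([*P,0.103+G+0.012],rate=0.1)
sleep(0.3)
hit=servo_line([*P,0.103+G-0.004],rate=0.02,contact_N=1.0)
print(hit,current_position(),np.round(current_force(),2),current_clock())
c=capture("scene");cv2.imwrite("pics/place1.png",c["image"][60:360,200:600])
E
```

```text
gap 0.027820833291915457 grip 30.000369250774384
gap 0.02765593253348212 F [ 0.23  0.56 -1.6 ] t 5.9833
True [0.5186213  0.09798615 0.10868308] [1.   0.36 0.41] 9.2417
```

View pics/place1.png

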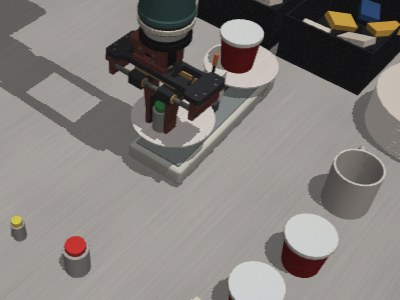

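The crop shows the green weight between the fingers at (160,108), standing over the near half of the pan. It made contact at pan height 0.1027. Next I'll release it and fetch the 100 g weight.

```bash
python3 - <<'E'
from h import *
q=down(1)
P=[.5186,.098]
move_gripper(0.06); servo_line([*P,0.23],rate=0.12)
pick([.448,-.1575],q)
P=[.519,.160]
move_ptp([*P,0.22],q)
c=capture("scene"); cv2.imwrite("pics/b.png",c["image"][60:360,200:600])
for r in silhouettes("scene","weight_200")[:2]:
    print(round(r["conf"],2),r["xy"],np.median(pts(c,r["region"]),0))
r=silhouettes("scene","load_pan_top")[0]; print("pan z",np.median(pts(c,r["region"]),0)); print(current_clock())
E
```

```text
gap 0.02129805604884542 grip 30.000437200069427
gap 0.021533167173513963 F [ 0.27 -0.14 -0.65] t 15.6
0.93 [360.7, 177.2] [0.52400064 0.09127276 0.13485235]
0.71 [387.3, 99.3] [0.52010507 0.15175331 0.24146612]
pan z [0.52660921 0.13055479 0.10303399]
16.9833
```

View pics/b.png

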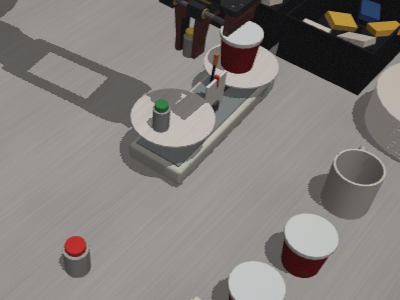

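The green weight stands upright on the pan at (161,115), and the pan is still at 0.103. The yellow weight is held at (188,38). Next I'll lower it on.

```bash
python3 - <<'E'
from h import *
P=[.519,.160]
servo_line([*P,0.103+G+0.010],rate=0.1); sleep(0.3)
hit=servo_line([*P,0.103+G-0.002],rate=0.02,contact_N=0.8)
print(hit,current_position(),np.round(current_force(),2))
move_gripper(0.05); sleep(0.5); servo_line([*P,0.23],rate=0.1)
move_ptp([.45,-.1,.3],down(1)); sleep(1.5)
for k in range(2):
    c=capture("scene"); m=silhouettes("scene","load_pan_top")[0]; print("pan z",np.median(pts(c,m["region"]),0)[2]); sleep(1)
print(current_clock())
for q in ["weight_200","weight_100"]:
    for r in silhouettes("scene",q)[:2]: print(round(r["conf"],2),r["xy"],np.median(pts(c,r["region"]),0))
cv2.imwrite("pics/c.png",cv2.resize(c["image"][60:260,300:500],None,fx=3,fy=3,interpolation=cv2.INTER_CUBIC))
E
```

```text
True [0.51806043 0.15984691 0.10835245] [ 0.7   0.45 -0.51]Traceback (most recent call last):
  File "<stdin>", line 9, in <module>
IndexError: list index out of range
```

```bash
python3 - <<'E'
from h import *
for cam in ("scene","top"):
    c=capture(cam)
    for q in ["weight_200","load_pan_top"]:
        for r in silhouettes(cam,q)[:3]:
            p=pts(c,r["region"]); print(cam,q,round(r["conf"],2),np.round(r["xy"]),np.median(p,0).round(4),np.percentile(p[:,2],95).round(4))
    im=c["image"]; 
    cv2.imwrite(f"pics/d_{cam}.png",im if cam=="top" else cv2.resize(im[60:260,300:500],None,fx=3,fy=3,interpolation=cv2.INTER_CUBIC))
print(current_clock())
E
```

```text
scene weight_200 0.84 [360. 184.] [0.5252 0.0912 0.1228] 0.1402
scene weight_200 0.55 [386. 162.] [0.5228 0.1544 0.1179] 0.1335
top weight_200 0.86 [270. 255.] [0.5175 0.0949 0.1374] 0.1418
top weight_200 0.53 [233. 253.] [0.5176 0.1554 0.1289] 0.1346
top load_pan_top 0.91 [251. 261.] [0.5148 0.131  0.0899] 0.0927
24.4083
```

View pics/d_scene.png

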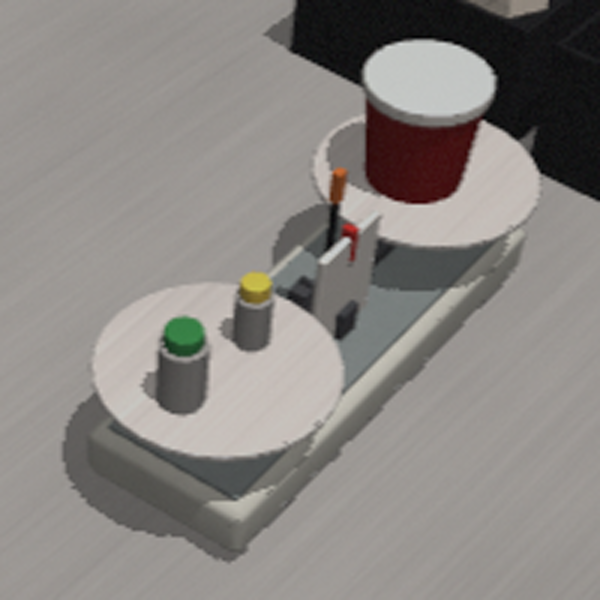

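Both weights stand upright, green at (183,365) and yellow at (254,312). The pan is at 0.090, so the beam is level with the pointer upright at (338,190). I'll let it settle, check once more and hand it in.

```bash
python3 - <<'E'
from h import *
for k in range(2):
    sleep(1.5)
    c=capture("top"); r=silhouettes("top","load_pan_top")
    if r: print(np.median(pts(c,r[0]["region"]),0)[2])
print(current_clock(),np.abs(current_qvel()).max()); print(close_job())
E
```

```text
0.0899525098389741
0.08999443705575819
27.6083 0.001419796795190426
the job is handed in; nothing more can be done
None
```

The 200 g and 100 g weights stand upright on the pan and the beam settled level (pan steady at 90 mm), so the tub checks out at 300 g; I handed the job in at 27.6 s with the arm clear of the balance.

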